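# Find the full specimen box, seal it and clear the empties

## Task

Of the identical closed specimen boxes on the bench one is full and the others are empty: lift them to feel which is the heavy one. Set the full box flat on the sealer's bed, squarely on the yellow outline, let go, press the pedal fully down to its stop and hold it there for a second, let it come up, then move the sealed box to the blue tray; put every empty box flat on the floor of the grey tray. Leave the spray bottle, jar and tube rack where they stand.

Things in the scene. Friction and masses are not known exactly. Their poses are not given: they have to be found in the camera images.
- box_1_c (a point): a closed specimen box, white with a blue lid, all boxes look the same: 64 mm long (own x), 44 mm wide (own y), 50 mm high (own z), plain upright sides, symmetric under a half turn. The point is the box's centre, half-way up. An empty box weighs about 0.12 kg, the full one about 0.45 kg (each within 10 percent). Three to five boxes are there, one of them full.
- box_2_c (a point): a closed specimen box, white with a blue lid, all boxes look the same: 64 mm long (own x), 44 mm wide (own y), 50 mm high (own z), plain upright sides, symmetric under a half turn. The point is the box's centre, half-way up. An empty box weighs about 0.12 kg, the full one about 0.45 kg (each within 10 percent). Three to five boxes are there, one of them full.
- box_3_c (a point): a closed specimen box, white with a blue lid, all boxes look the same: 64 mm long (own x), 44 mm wide (own y), 50 mm high (own z), plain upright sides, symmetric under a half turn. The point is the box's centre, half-way up. An empty box weighs about 0.12 kg, the full one about 0.45 kg (each within 10 percent). Three to five boxes are there, one of them full.
- box_4_c (a point): a closed specimen box, white with a blue lid, all boxes look the same: 64 mm long (own x), 44 mm wide (own y), 50 mm high (own z), plain upright sides, symmetric under a half turn. The point is the box's centre, half-way up. An empty box weighs about 0.12 kg, the full one about 0.45 kg (each within 10 percent). Three to five boxes are there, one of them full.
- box_5_c (a point): a closed specimen box, white with a blue lid, all boxes look the same: 64 mm long (own x), 44 mm wide (own y), 50 mm high (own z), plain upright sides, symmetric under a half turn. The point is the box's centre, half-way up. An empty box weighs about 0.12 kg, the full one about 0.45 kg (each within 10 percent). Three to five boxes are there, one of them full.
- box_6_c (a point): a closed specimen box, white with a blue lid, all boxes look the same: 64 mm long (own x), 44 mm wide (own y), 50 mm high (own z), plain upright sides, symmetric under a half turn. The point is the box's centre, half-way up. An empty box weighs about 0.12 kg, the full one about 0.45 kg (each within 10 percent). Three to five boxes are there, one of them full.
- box_7_c (a point): a closed specimen box, white with a blue lid, all boxes look the same: 64 mm long (own x), 44 mm wide (own y), 50 mm high (own z), plain upright sides, symmetric under a half turn. The point is the box's centre, half-way up. An empty box weighs about 0.12 kg, the full one about 0.45 kg (each within 10 percent). Three to five boxes are there, one of them full.
- sealer: grey bench lid sealer, fixed; origin on the bench under the bed's middle, own +x to its back. A housing 90 mm high stands 95 to 165 mm behind the bed's middle, with a press arm 24 mm wide standing up from it, leaning back, its top 260 mm high; pressing the pedal swings the arm down until its pad closes over the lid of a box on the bed. The pedal is at the right side (own -y, 130 mm).
- bed (a point): middle of the sealer's bed, on its top surface 30 mm over the bench. The bed is flat, from 75 mm in front of this point to 95 mm behind it and 65 mm to either side. A thin yellow painted outline, 74 mm along own x by 54 mm along own y, shows where the box goes, its length along own x.
- pedal_pad (a point): pressing point on top of the sealer's yellow pedal with black tread (it moves with the pedal): a plate 75 mm wide and 115 mm long hinged at its back edge, 85 mm behind this point along the sealer's +x and 22 mm over the bench; free, this point is 53 mm over the bench, at the stop 28 mm. Push it straight down.
- pedal (a joint): pedal angle, rad: 0 up (free), 0.30 down at its stop; a spring returns it; pushing takes about 4 to 7 N at the pressing point, then it meets a hard stop.
- grey_tray: fixed open grey tray for the empty boxes, 168 mm (own x) by 218 mm (own y) outside, walls 4 mm thick and 22 mm high, floor about 5 mm thick. Origin under its middle, on the bench. Holds four boxes side by side in two rows, lengths along own x.
- blue_tray: fixed open blue tray for the full box, 128 by 128 mm outside, walls 4 mm thick and 22 mm high, floor about 5 mm thick. Origin under its middle, on the bench.
- spray_bottle: bystander: clear spray bottle, 68 mm across, 195 mm high, origin under its middle.
- jar: bystander: white jar with a black lid, 84 mm across, 91 mm high, origin under its middle.
- tube_rack: bystander: white rack with capped tubes, 50 by 130 mm, 84 mm high, origin under its middle.
Things that resemble listed ones, but are neither listed nor needed, are in the scene too. What is shaped like the part that bears box_5_c but orange, red or turquoise is not meant.

How it is judged:
On the way, in this order (a step that is already met when the one before it is completed fails the run):
1. the full box stands flat on the sealer's bed, its middle within 14 mm of the outline's middle and its length within 0.2 rad of the outline's (full: it bears on the bed with over 2.7 N) (((horizontal distance between box_1_c and bed below 0.014 m and z of box_1_c in the frame of bed between 0.015 and 0.03 m and angle between the x axis of box_1_c and the x axis of bed, either way round below 0.2 rad and angle between box_1_c's own z axis and vertical below 0.1 rad and contact force between box_1 and sealer above 2.7 N) or (horizontal distance between box_2_c and bed below 0.014 m and z of box_2_c in the frame of bed between 0.015 and 0.03 m and angle between the x axis of box_2_c and the x axis of bed, either way round below 0.2 rad and angle between box_2_c's own z axis and vertical below 0.1 rad and contact force between box_2 and sealer above 2.7 N) or (horizontal distance between box_3_c and bed below 0.014 m and z of box_3_c in the frame of bed between 0.015 and 0.03 m and angle between the x axis of box_3_c and the x axis of bed, either way round below 0.2 rad and angle between box_3_c's own z axis and vertical below 0.1 rad and contact force between box_3 and sealer above 2.7 N) or (horizontal distance between box_4_c and bed below 0.014 m and z of box_4_c in the frame of bed between 0.015 and 0.03 m and angle between the x axis of box_4_c and the x axis of bed, either way round below 0.2 rad and angle between box_4_c's own z axis and vertical below 0.1 rad and contact force between box_4 and sealer above 2.7 N) or (horizontal distance between box_5_c and bed below 0.014 m and z of box_5_c in the frame of bed between 0.015 and 0.03 m and angle between the x axis of box_5_c and the x axis of bed, either way round below 0.2 rad and angle between box_5_c's own z axis and vertical below 0.1 rad and contact force between box_5 and sealer above 2.7 N) or (horizontal distance between box_6_c and bed below 0.014 m and z of box_6_c in the frame of bed between 0.015 and 0.03 m and angle between the x axis of box_6_c and the x axis of bed, either way round below 0.2 rad and angle between box_6_c's own z axis and vertical below 0.1 rad and contact force between box_6 and sealer above 2.7 N) or (horizontal distance between box_7_c and bed below 0.014 m and z of box_7_c in the frame of bed between 0.015 and 0.03 m and angle between the x axis of box_7_c and the x axis of bed, either way round below 0.2 rad and angle between box_7_c's own z axis and vertical below 0.1 rad and contact force between box_7 and sealer above 2.7 N))), for 0.3 s.
2. the pedal is held at its stop (beyond 0.27 of 0.30 rad) for half a second while the full box stands on the outline (((horizontal distance between box_1_c and bed below 0.014 m and z of box_1_c in the frame of bed between 0.015 and 0.03 m and angle between the x axis of box_1_c and the x axis of bed, either way round below 0.2 rad and angle between box_1_c's own z axis and vertical below 0.1 rad and contact force between box_1 and sealer above 2.7 N) or (horizontal distance between box_2_c and bed below 0.014 m and z of box_2_c in the frame of bed between 0.015 and 0.03 m and angle between the x axis of box_2_c and the x axis of bed, either way round below 0.2 rad and angle between box_2_c's own z axis and vertical below 0.1 rad and contact force between box_2 and sealer above 2.7 N) or (horizontal distance between box_3_c and bed below 0.014 m and z of box_3_c in the frame of bed between 0.015 and 0.03 m and angle between the x axis of box_3_c and the x axis of bed, either way round below 0.2 rad and angle between box_3_c's own z axis and vertical below 0.1 rad and contact force between box_3 and sealer above 2.7 N) or (horizontal distance between box_4_c and bed below 0.014 m and z of box_4_c in the frame of bed between 0.015 and 0.03 m and angle between the x axis of box_4_c and the x axis of bed, either way round below 0.2 rad and angle between box_4_c's own z axis and vertical below 0.1 rad and contact force between box_4 and sealer above 2.7 N) or (horizontal distance between box_5_c and bed below 0.014 m and z of box_5_c in the frame of bed between 0.015 and 0.03 m and angle between the x axis of box_5_c and the x axis of bed, either way round below 0.2 rad and angle between box_5_c's own z axis and vertical below 0.1 rad and contact force between box_5 and sealer above 2.7 N) or (horizontal distance between box_6_c and bed below 0.014 m and z of box_6_c in the frame of bed between 0.015 and 0.03 m and angle between the x axis of box_6_c and the x axis of bed, either way round below 0.2 rad and angle between box_6_c's own z axis and vertical below 0.1 rad and contact force between box_6 and sealer above 2.7 N) or (horizontal distance between box_7_c and bed below 0.014 m and z of box_7_c in the frame of bed between 0.015 and 0.03 m and angle between the x axis of box_7_c and the x axis of bed, either way round below 0.2 rad and angle between box_7_c's own z axis and vertical below 0.1 rad and contact force between box_7 and sealer above 2.7 N)) and value of joint pedal above 0.27 rad), for 0.5 s.
3. the full box stands in the blue tray, the pedal is up again (((x of box_1_c in the frame of blue_tray between -0.045 and 0.045 m and y of box_1_c in the frame of blue_tray between -0.045 and 0.045 m and z of box_1_c in the frame of blue_tray between 0.02 and 0.036 m and angle between box_1_c's own z axis and vertical below 0.1 rad and contact force between box_1 and blue_tray above 2.7 N) or (x of box_2_c in the frame of blue_tray between -0.045 and 0.045 m and y of box_2_c in the frame of blue_tray between -0.045 and 0.045 m and z of box_2_c in the frame of blue_tray between 0.02 and 0.036 m and angle between box_2_c's own z axis and vertical below 0.1 rad and contact force between box_2 and blue_tray above 2.7 N) or (x of box_3_c in the frame of blue_tray between -0.045 and 0.045 m and y of box_3_c in the frame of blue_tray between -0.045 and 0.045 m and z of box_3_c in the frame of blue_tray between 0.02 and 0.036 m and angle between box_3_c's own z axis and vertical below 0.1 rad and contact force between box_3 and blue_tray above 2.7 N) or (x of box_4_c in the frame of blue_tray between -0.045 and 0.045 m and y of box_4_c in the frame of blue_tray between -0.045 and 0.045 m and z of box_4_c in the frame of blue_tray between 0.02 and 0.036 m and angle between box_4_c's own z axis and vertical below 0.1 rad and contact force between box_4 and blue_tray above 2.7 N) or (x of box_5_c in the frame of blue_tray between -0.045 and 0.045 m and y of box_5_c in the frame of blue_tray between -0.045 and 0.045 m and z of box_5_c in the frame of blue_tray between 0.02 and 0.036 m and angle between box_5_c's own z axis and vertical below 0.1 rad and contact force between box_5 and blue_tray above 2.7 N) or (x of box_6_c in the frame of blue_tray between -0.045 and 0.045 m and y of box_6_c in the frame of blue_tray between -0.045 and 0.045 m and z of box_6_c in the frame of blue_tray between 0.02 and 0.036 m and angle between box_6_c's own z axis and vertical below 0.1 rad and contact force between box_6 and blue_tray above 2.7 N) or (x of box_7_c in the frame of blue_tray between -0.045 and 0.045 m and y of box_7_c in the frame of blue_tray between -0.045 and 0.045 m and z of box_7_c in the frame of blue_tray between 0.02 and 0.036 m and angle between box_7_c's own z axis and vertical below 0.1 rad and contact force between box_7 and blue_tray above 2.7 N)) and value of joint pedal below 0.05 rad), for 0.2 s.
At the end, for the whole second after the job is handed in: the full box stands flat on the floor of the blue tray (its centre within 45 mm of the tray's middle along both tray axes), every empty box stands flat and upright on the floor of the grey tray (centre within 65 mm along the tray's x and 90 mm along its y of the middle, not stacked), the pedal is up (all of step 3 and ((x of box_1_c in the frame of blue_tray between -0.045 and 0.045 m and y of box_1_c in the frame of blue_tray between -0.045 and 0.045 m and z of box_1_c in the frame of blue_tray between 0.02 and 0.036 m and angle between box_1_c's own z axis and vertical below 0.1 rad and contact force between box_1 and blue_tray above 2.7 N) or (x of box_1_c in the frame of grey_tray between -0.065 and 0.065 m and y of box_1_c in the frame of grey_tray between -0.09 and 0.09 m and z of box_1_c in the frame of grey_tray between 0.02 and 0.036 m and angle between box_1_c's own z axis and vertical below 0.1 rad)) and ((x of box_2_c in the frame of blue_tray between -0.045 and 0.045 m and y of box_2_c in the frame of blue_tray between -0.045 and 0.045 m and z of box_2_c in the frame of blue_tray between 0.02 and 0.036 m and angle between box_2_c's own z axis and vertical below 0.1 rad and contact force between box_2 and blue_tray above 2.7 N) or (x of box_2_c in the frame of grey_tray between -0.065 and 0.065 m and y of box_2_c in the frame of grey_tray between -0.09 and 0.09 m and z of box_2_c in the frame of grey_tray between 0.02 and 0.036 m and angle between box_2_c's own z axis and vertical below 0.1 rad)) and ((x of box_3_c in the frame of blue_tray between -0.045 and 0.045 m and y of box_3_c in the frame of blue_tray between -0.045 and 0.045 m and z of box_3_c in the frame of blue_tray between 0.02 and 0.036 m and angle between box_3_c's own z axis and vertical below 0.1 rad and contact force between box_3 and blue_tray above 2.7 N) or (x of box_3_c in the frame of grey_tray between -0.065 and 0.065 m and y of box_3_c in the frame of grey_tray between -0.09 and 0.09 m and z of box_3_c in the frame of grey_tray between 0.02 and 0.036 m and angle between box_3_c's own z axis and vertical below 0.1 rad)) and ((x of box_4_c in the frame of blue_tray between -0.045 and 0.045 m and y of box_4_c in the frame of blue_tray between -0.045 and 0.045 m and z of box_4_c in the frame of blue_tray between 0.02 and 0.036 m and angle between box_4_c's own z axis and vertical below 0.1 rad and contact force between box_4 and blue_tray above 2.7 N) or (x of box_4_c in the frame of grey_tray between -0.065 and 0.065 m and y of box_4_c in the frame of grey_tray between -0.09 and 0.09 m and z of box_4_c in the frame of grey_tray between 0.02 and 0.036 m and angle between box_4_c's own z axis and vertical below 0.1 rad)) and ((x of box_5_c in the frame of blue_tray between -0.045 and 0.045 m and y of box_5_c in the frame of blue_tray between -0.045 and 0.045 m and z of box_5_c in the frame of blue_tray between 0.02 and 0.036 m and angle between box_5_c's own z axis and vertical below 0.1 rad and contact force between box_5 and blue_tray above 2.7 N) or (x of box_5_c in the frame of grey_tray between -0.065 and 0.065 m and y of box_5_c in the frame of grey_tray between -0.09 and 0.09 m and z of box_5_c in the frame of grey_tray between 0.02 and 0.036 m and angle between box_5_c's own z axis and vertical below 0.1 rad)) and ((x of box_6_c in the frame of blue_tray between -0.045 and 0.045 m and y of box_6_c in the frame of blue_tray between -0.045 and 0.045 m and z of box_6_c in the frame of blue_tray between 0.02 and 0.036 m and angle between box_6_c's own z axis and vertical below 0.1 rad and contact force between box_6 and blue_tray above 2.7 N) or (x of box_6_c in the frame of grey_tray between -0.065 and 0.065 m and y of box_6_c in the frame of grey_tray between -0.09 and 0.09 m and z of box_6_c in the frame of grey_tray between 0.02 and 0.036 m and angle between box_6_c's own z axis and vertical below 0.1 rad)) and ((x of box_7_c in the frame of blue_tray between -0.045 and 0.045 m and y of box_7_c in the frame of blue_tray between -0.045 and 0.045 m and z of box_7_c in the frame of blue_tray between 0.02 and 0.036 m and angle between box_7_c's own z axis and vertical below 0.1 rad and contact force between box_7 and blue_tray above 2.7 N) or (x of box_7_c in the frame of grey_tray between -0.065 and 0.065 m and y of box_7_c in the frame of grey_tray between -0.09 and 0.09 m and z of box_7_c in the frame of grey_tray between 0.02 and 0.036 m and angle between box_7_c's own z axis and vertical below 0.1 rad))); the robot touches nothing.
It fails at once if the spray bottle is moved more than 30 mm or tipped (distance of spray_bottle from where it was at the start of the episode above 0.03 m or angle between spray_bottle's own z axis and vertical above 0.35 rad).
It fails at once if the jar is moved more than 30 mm or tipped (distance of jar from where it was at the start of the episode above 0.03 m or angle between jar's own z axis and vertical above 0.35 rad).
It fails at once if the tube rack is moved more than 30 mm or tipped (distance of tube_rack from where it was at the start of the episode above 0.03 m or angle between tube_rack's own z axis and vertical above 0.35 rad).
Of box_3, box_4 only 1 to 1 are there at a start; the rules pass over those that are not, and their reading is None.
Of box_1, box_6 only 1 to 1 are there at a start; the rules pass over those that are not, and their reading is None.
Of box_2, box_5, box_7 only 1 to 3 are there at a start; the rules pass over those that are not, and their reading is None.
At some moment in a run one of box_1, box_2, box_3, box_4, box_5, box_6, box_7 may be knocked a few centimetres aside while the robot is not near it.
It also fails if it takes over 210 s, if anything falls off the work surface, if the arm or the gripper's body presses on something with over 40 N, if the wrist force passes 120 N, or if a joint passes its speed limit or range.

## Robot

A 6-joint arm with a two-finger parallel gripper is mounted at the origin on the work surface. World frame = base frame: x ahead of the robot, y to its left, z up, the work surface at z = 0. Lengths are in m, angles in rad, forces in N, time in s.
With the tool pointing down it reaches from about 0.375 to 0.9 m from the base axis. Payload 3.1 kg.
Tool frame: the origin (TCP) lies at the very end of the fingers, on their centre line; the grasp point (between the pads) lies 19 mm behind it (manip.pinch_z is the distance from the TCP to the grasp point, in m); z points along the fingers, y is the direction in which the jaws open and shut (so a half turn about z gives the same grasp; the last joint's range is limited). The gripper opens to 85 mm and grips with 20 to 120 N. Pads are 22 mm wide; open, the fingers measure 114 mm over their backs; the gripper's body (76 mm by 85 mm) begins 54 mm behind the grasp point. The pads swing forward as they close: fully open they stand 13 mm farther back than shut.
Start: joints at [-1.304, 0.527, 1.433, -0, 1.181, -0.178], TCP at [0.27, -0.564, 0.231] pointing down, gripper open.
Joint ranges: [-3.08, 3.08], [-0.75, 2.2], [0.22, 2.44], [-1.43, 4.57], [0, 2.65], [-2.85, 2.85]. Speed limits (rad/s): [2.79, 2.79, 3.14, 3.14, 3.14, 3.14].

## Interface

Orientations are given as a unit quaternion [x, y, z, w].
In Python, from station import manip gives the robot as it stands.
- The arm moves only by the tool drive_tool, never from a script. Its argument "increments" is a list of rows, each a list of 7 numbers: the closure in counts, from 0 (fully open) to 255 (shut), then the shift along the tool's x, y, z in cm, then the turn, a rotation vector about the tool's x, y, z in rad. A call has 1 to 20 rows; each row is the pose to reach, as a shift and turn from the pose commanded when the call began, along the tool's axes at that moment; what a row does not reach only later rows make up. A row lasts 1/10 s, in which the tool goes at most 50 mm and 8.59 degrees, less where a joint would pass 70% of its speed; a pose out of reach is approached as far as the arm can. A call with a gripper value outside its range is refused whole. The fingers move at their own pace and stop on an object; "force" is the grip in N (left out, the last holds). Time passes only in rows, so rows that repeat a pose let the fingers close. It gives the time, the measured TCP pose, the force and the opening at its end, in the units of the state.
- manip.sense(): the state, without advancing time (a new reading comes with each control period).
- manip.snapshot(name): name is "side" or "top"; returns the picture (420x560x3 uint8, red, green, blue); there is no depth.
- manip.camera_model(name): a dict with "mtx" (3x3 intrinsics, pixels), "cam_to_world" (4x4, takes a point from camera to world coordinates). Camera axes: x right, y down, z forward; pixel columns grow to the right and rows downward; lengths in m; the calibration is good to about 2 mm. A picture is of the moment at which its call begins. camera_model takes no time and is no camera call.
- manip.sign_off(): hands the job in, once; it reports no verdict.
The state is a dict: "t": time; "q": joint angles; "qd": joint speeds; "tau": joint torques, N m; "tcp_pos": TCP position; "tool_rot": TCP orientation; "force": force on the tool from outside, world axes, zero at the start; "ft_torque": the same for the moment, N m; "finger_gap": opening from 0.0 (shut) to 1.0 (fully open).
Only numpy, scipy, OpenCV 4.12 (cv2) and the standard library are available. Lean on these libraries where they do the work, as an engineer would, in place of code of your own. Each camera call takes 0.05 s, during which the arm holds its last target. There are 200 camera calls.

## Working session

There is one attempt and no reset: what is moved stays moved. The work goes in short steps, Python scripts to look and compute and a tool call to move; the robot and the scene stay as the last step left them, time stands still between calls to the robot, and variables do not carry over. Pictures are saved under pics/ and viewed, about 12 in all and at most 16, crops included, and the job is handed in when it is done.

Besides the shell and the picture viewer there is one more tool, called after "Request:" as name(argument=value, ...), one argument or row to a line, values as JSON. drive_tool: Moves the arm, as the interface text tells. Its arguments: {"type":"object","properties":{"increments":{"type":"array","items":{"type":"array","items":{"type":"number"}}},"force":{"type":"number"}},"required":["increments"]}

```bash
mkdir -p pics
python3 - <<'E'
from station import manip
import cv2,numpy as np
np.set_printoptions(precision=4,suppress=True)
for n in("side","top"):
    im=manip.snapshot(n); cv2.imwrite(f"pics/{n}0.png",im[:,:,::-1])
    m=manip.camera_model(n); print(n,m["mtx"],m["cam_to_world"])
print(manip.sense(), manip.pinch_z)
E
```

```text
side [[390.3064   0.     279.34  ]
 [  0.     390.3064 210.2243]
 [  0.       0.       1.    ]] [[-0.9859 -0.103   0.1322  0.4262]
 [-0.1675  0.5868 -0.7922  0.6885]
 [ 0.004  -0.8031 -0.5958  0.6202]
 [ 0.      0.      0.      1.    ]]
top [[395.9086   0.     270.1367]
 [  0.     395.9086 205.7086]
 [  0.       0.       1.    ]] [[-0.0079 -0.9948  0.1013  0.4398]
 [-0.9995  0.0047 -0.0319 -0.0294]
 [ 0.0312 -0.1015 -0.9943  1.0525]
 [ 0.      0.      0.      1.    ]]
{'t': 0.1, 'q': array([-1.3035,  0.5284,  1.4338, -0.    ,  1.1814, -0.1785]), 'qd': array([-0.0015, -0.0014, -0.0024,  0.0004,  0.0005, -0.0005]), 'tau': array([  0.0002, -44.3306, -17.8586,  -0.0002,   0.0039,   0.    ]), 'tcp_pos': array([ 0.2693, -0.5633,  0.2304]), 'tool_rot': array([ 0.9753,  0.2211, -0.0001, -0.001 ]), 'force': array([0.4744, 0.6768, 0.4132]), 'ft_torque': array([ 0.0297, -0.0207, -0.0359]), 'finger_gap': 1.0006082432401628} 0.0187
```

View pics/side0.png

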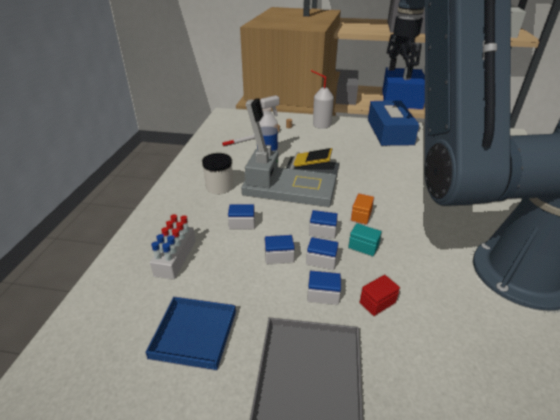

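View pics/top0.png

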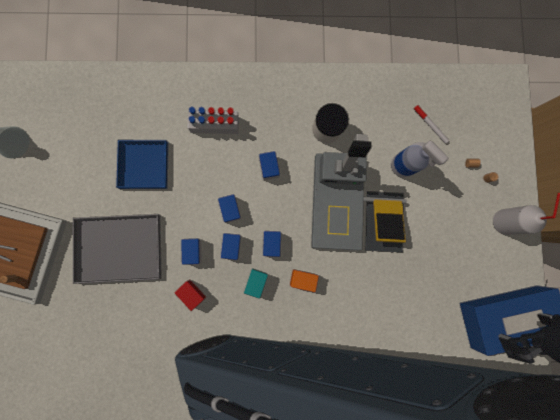

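The top view shows five white/blue-lidded boxes at about (270,165), (230,208), (191,251), (231,246) and (272,244). The look-alikes to ignore are red (190,295), teal (256,284) and orange (304,281). The yellow outline is at (339,220), the pedal at (389,222), the grey tray at (117,249) and the blue tray at (143,165). The bottle at (412,158), jar at (332,120) and rack at (213,118) are bystanders.

```bash
cat > h.py <<'E'
import cv2,numpy as np
from station import manip
np.set_printoptions(precision=4,suppress=True)
C={n:manip.camera_model(n) for n in("side","top")}
def ray(n,uv):
    m=C[n]; d=m["cam_to_world"][:3,:3]@np.linalg.solve(m["mtx"],[uv[0],uv[1],1]); return m["cam_to_world"][:3,3],d
def onz(n,uv,z):
    o,d=ray(n,uv); return o+d*(z-o[2])/d[2]
def proj(n,p):
    T=np.linalg.inv(C[n]["cam_to_world"]); c=T[:3,:3]@p+T[:3,3]; u=C[n]["mtx"]@c; return u[:2]/u[2]
def tri(a,b):  # top px, side px
    (o1,d1),(o2,d2)=ray("top",a),ray("side",b); 
    s=np.linalg.lstsq(np.c_[d1,-d2],o2-o1,rcond=None)[0]; p,q=o1+s[0]*d1,o2+s[1]*d2; return (p+q)/2,np.linalg.norm(p-q)
def hsv(im): return cv2.cvtColor(im,cv2.COLOR_RGB2HSV)
def blobs(im,lo,hi,amin,amax):
    m=cv2.inRange(hsv(im),lo,hi); cs=cv2.findContours(m,cv2.RETR_EXTERNAL,cv2.CHAIN_APPROX_NONE)[0]
    return [c for c in cs if amin<cv2.contourArea(c)<amax]
def rect(n,c,z):
    p=np.array([onz(n,q,z)[:2] for q in c.reshape(-1,2)],np.float32); (x,y),(w,h),a=cv2.minAreaRect(p)
    if w<h: w,h,a=h,w,a+90
    a=(a+90)%180-90; return x,y,w*1e3,h*1e3,a   # yaw of long axis, deg
def boxes(n,im,z=.05):
    return [(rect(n,c,z),cv2.minAreaRect(c)[0]) for c in blobs(im,(105,130,60),(125,255,255),80,900)]
E
python3 - <<'E'
from h import *
T=cv2.imread("pics/top0.png")[:,:,::-1];S=cv2.imread("pics/side0.png")[:,:,::-1]
for n,I in(("top",T),("side",S)):
    print(n)
    for r,c in boxes(n,I): print(np.round(r,3),np.round(c))
for nm,lo,hi,z,a,b in(("outline",(20,90,80),(35,255,255),.03,100,5000),("bluetray",(100,100,30),(125,255,255),.022,1500,6000)):
    for c in blobs(T,lo,hi,a,b): print(nm,np.round(rect("top",c,z),3),np.round(cv2.minAreaRect(c)[0]))
# grey tray
h=hsv(T); print(h[249,117],h[165,143])
k=cv2.resize(np.hstack([T[90:270,60:430]]),None,fx=2.1,fy=2.1,interpolation=cv2.INTER_CUBIC)
cv2.imwrite("pics/c1.png",k[:,:,::-1])
E
```

```text
top
[ 0.429  0.14  59.916 39.896  0.6  ] [190. 251.]
[ 0.44   0.04  60.67  41.123 -6.726] [230. 246.]
[ 0.446 -0.064 57.785 37.968 -0.391] [272. 244.]
[ 0.537  0.043 60.745 41.003 14.168] [229. 208.]
[ 0.652 -0.401 52.328 33.349 21.74 ] [400. 163.]
[ 0.649 -0.059 61.402 41.287 10.144] [269. 164.]
side
[ 0.426  0.145 60.529 45.388  2.281] [325. 281.]
[ 0.437  0.044 60.731 46.042 -6.797] [322. 246.]
[ 0.533  0.048 60.435 45.801 14.864] [279. 243.]
[ 0.444 -0.059 59.039 45.974 -2.848] [323. 218.]
[ 0.645 -0.055 60.015 41.216  9.965] [241. 210.]
[  0.643  -0.431 105.853  38.86  -74.828] [271. 142.]
outline [ 0.506 -0.239 75.3   55.558 -3.795] [338. 220.]
outline [  0.504  -0.372 114.891  77.886   1.612] [389. 221.]
bluetray [  0.245  -0.696 264.255 141.999 -78.521] [514. 320.]
bluetray [  0.656   0.273 128.346 127.877 -89.966] [142. 164.]
[ 0 11 94] [107 166  95]
```

View pics/c1.png

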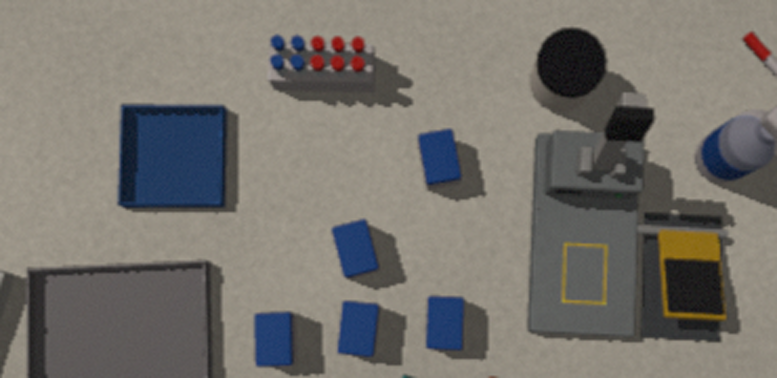

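```bash
cat >> h.py <<'E'
from scipy.spatial.transform import Rotation as R
def go(x,y,z,yaw_deg,s=None):
    """increment row (cm, rad) from present pose to TCP x,y,z with tool x at yaw (mod 180), pointing down"""
    s=s or manip.sense(); r=R.from_quat(s["tool_rot"]); cur=r.as_matrix()[:,0]; c=np.degrees(np.arctan2(cur[1],cur[0]))
    yaw=c+((yaw_deg-c+90)%180-90)
    t=R.from_euler("z",yaw,degrees=True)*R.from_euler("x",180,degrees=True)
    d=r.inv().apply(np.array([x,y,z])-s["tcp_pos"])*100; w=(r.inv()*t).as_rotvec()
    return np.round(np.r_[d,w],3)
E
python3 - <<'E'
from h import *
T=cv2.imread("pics/top0.png")[:,:,::-1];S=cv2.imread("pics/side0.png")[:,:,::-1]
for a,b in(((190,251),(325,281)),((230,246),(322,246)),((229,208),(279,243)),((272,244),(323,218)),((269,164),(241,210))):
    print("tri",*tri(a,b))
g=T[205:295,65:170]; m=np.zeros(T.shape[:2],np.uint8); h=hsv(T)
q=((h[...,1]<40)&(h[...,2]<115)).astype(np.uint8); q[:200]=0;q[300:]=0;q[:,:66]=0;q[:,172:]=0
q=cv2.morphologyEx(q,cv2.MORPH_OPEN,np.ones((3,3)))
c=max(cv2.findContours(q,0,1)[0],key=cv2.contourArea); print("grey rim",rect("top",c,.022),cv2.boundingRect(c))
# outline in two views, bed height, and sealer yaw
cs=blobs(S,(20,80,80),(35,255,255),30,3000)
for c in cs: print("side yellow",cv2.minAreaRect(c),rect("side",c,.03))
# black tread, top
for n,I in(("top",T),("side",S)):
  for c in blobs(I,(18,120,80),(35,255,255),30,5000): print(n,cv2.boundingRect(c))
print("pedal est px", proj("top",np.array([.504,-.372,.053])))
ps=manip.sense()
print("first",go(.429,.141,.15,0), go(.429,.141,.02,0))
E
```

```text
tri [0.4269 0.1408 0.0449] 0.004127844931042709
tri [0.4398 0.0403 0.0472] 0.0015835251513616777
tri [0.5357 0.0432 0.0441] 0.0028419080249960033
tri [ 0.4449 -0.0657  0.0434] 9.784274846712082e-05
tri [ 0.6489 -0.0598  0.046 ] 0.0035324107921348644
grey rim (0.4349614381790161, 0.33151841163635254, 254.24981117248535, 172.00885713100433, -87.50308609008789) (66, 214, 102, 72)
side yellow ((312.17340087890625, 157.1271514892578), (12.620747566223145, 39.99103927612305), 81.25383758544922) (0.49911102652549744, -0.3901877701282501, 152.04213559627533, 76.50682330131531, 27.66997718811035)
top (373, 199, 33, 44)
side (294, 149, 38, 18)
side (244, 75, 18, 24)
side (261, 71, 48, 38)
side (289, 58, 11, 22)
side (249, 48, 15, 27)
side (251, 26, 9, 18)
side (302, 12, 22, 22)
side (281, 11, 23, 21)
pedal est px [391.773  219.7777]
first [ 44.771 -56.644   8.166  -0.002   0.      0.446] [ 44.767 -56.619  21.166  -0.002   0.      0.446]
```

Request:
drive_tool(
  increments=[
    [0,44.8,-56.6,8,0,0,0.446],
    [0,44.8,-56.6,8,0,0,0.446],
    [0,44.8,-56.6,8,0,0,0.446],
    [0,44.8,-56.6,8,0,0,0.446],
    [0,44.8,-56.6,8,0,0,0.446],
    [0,44.8,-56.6,8,0,0,0.446],
    [0,44.8,-56.6,8,0,0,0.446],
    [0,44.8,-56.6,8,0,0,0.446],
    [0,44.8,-56.6,8,0,0,0.446],
    [0,44.8,-56.6,8,0,0,0.446],
    [0,44.8,-56.6,8,0,0,0.446],
    [0,44.8,-56.6,8,0,0,0.446],
    [0,44.8,-56.6,8,0,0,0.446],
    [0,44.8,-56.6,8,0,0,0.446],
    [0,44.8,-56.6,8,0,0,0.446],
    [0,44.8,-56.6,8,0,0,0.446],
    [0,44.8,-56.6,8,0,0,0.446],
    [0,44.8,-56.6,8,0,0,0.446],
    [0,44.8,-56.6,8,0,0,0.446],
  ],
)

```text
t: 2.0
tcp_pos: [0.4295, 0.1388, 0.1514]
tool_rot: [1.0, -0.001, -0.0, 0.0]
force: [-0.0, 1.1, -0.1]
finger_gap: 1.001
```

Run:
```python
from h import *
print(go(.429,.141,.02,0), manip.sense()["force"])
P=[(73.3,217.6),(159,214.8),(161,282),(76,282)]
w=np.array([onz("top",p,.022)[:2] for p in P]);print(w,w.mean(0))
T=cv2.imread("pics/top0.png")[205:295,60:180]
cv2.imwrite("pics/c2.png",cv2.resize(T,None,fx=6,fy=6,interpolation=cv2.INTER_CUBIC))
```

```text
[-0.042 -0.22  13.14   0.     0.    -0.002] [-0.0016  1.0642 -0.1125]
[[0.5164 0.4439]
 [0.5225 0.2256]
 [0.3509 0.2171]
 [0.3531 0.4303]] [0.4357 0.3292]
```

View pics/c2.png

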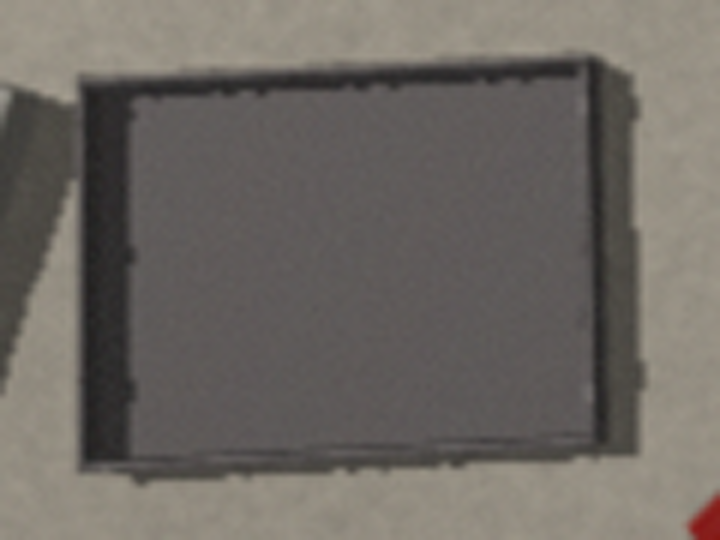

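The grey tray's rim corners in the crop, (80,78), (597,57), (605,445) and (82,468), give a centre of about (0.437, 0.330) with yaw 2°. Its width comes out at about 219 mm, which fits.

Request:
drive_tool(
  increments=[
    [0,0,-0.2,4,0,0,0],
    [0,0,-0.2,8,0,0,0],
    [0,0,-0.2,11,0,0,0],
    [0,0,-0.2,13.1,0,0,0],
    [0,0,-0.2,13.1,0,0,0],
    [0,0,-0.2,13.1,0,0,0],
    [255,0,-0.2,13.1,0,0,0],
    [255,0,-0.2,13.1,0,0,0],
    [255,0,-0.2,13.1,0,0,0],
    [255,0,-0.2,13.1,0,0,0],
    [255,0,-0.2,13.1,0,0,0],
    [255,0,-0.2,13.1,0,0,0],
    [255,0,-0.2,13.1,0,0,0],
    [255,0,-0.2,13.1,0,0,0],
  ],
  force=40,
)

```text
t: 3.4
tcp_pos: [0.4304, 0.142, 0.0215]
tool_rot: [1.0, 0.0, 0.001, 0.0]
force: [-0.1, -1.3, 6.7]
finger_gap: 0.509
```

Request:
drive_tool(
  increments=[
    [255,0,0,-2,0,0,0],
    [255,0,0,-4,0,0,0],
    [255,0,0,-7,0,0,0],
    [255,0,0,-10,0,0,0],
    [255,0,0,-10,0,0,0],
    [255,0,0,-10,0,0,0],
    [255,0,0,-10,0,0,0],
    [255,0,0,-10,0,0,0],
  ],
)

```text
t: 4.2
tcp_pos: [0.4287, 0.1419, 0.1193]
tool_rot: [1.0, -0.0, -0.001, 0.0]
force: [0.0, -0.1, -1.0]
finger_gap: 0.51
```

Run:
```python
from h import *
for c in ((.475,.382),(.479,.282),(.395,.379),(.399,.279)): print(go(*c,.12,2), manip.sense()["force"])
for c in ((.445,-.064,-.4),(.440,.0405,-6.7)): print(go(c[0],c[1],.12,c[2]))
print(go(.506,-.239,.15,-3))
```

```text
[  4.621 -24.012  -0.088   0.      0.003  -0.035] [ 0.0062 -0.0991 -1.0386]
[  5.024 -14.012  -0.088   0.      0.003  -0.035] [ 0.0062 -0.0991 -1.0386]
[ -3.379 -23.71   -0.067   0.      0.003  -0.035] [ 0.0062 -0.0991 -1.0386]
[ -2.976 -13.71   -0.066   0.      0.003  -0.035] [ 0.0062 -0.0991 -1.0386]
[ 1.632 20.588 -0.072  0.     0.003  0.007]
[ 1.13  10.139 -0.073  0.     0.003  0.117]
[ 7.729 38.088 -3.085  0.     0.003  0.052]
```

Box 1 feels empty (1.0 N), so it goes to slot A.

Request:
drive_tool(
  increments=[
    [255,0.9,-4.5,0,0,0,-0.035],
    [255,1.8,-9,0,0,0,-0.035],
    [255,2.7,-13.5,0,0,0,-0.035],
    [255,3.6,-18,0,0,0,-0.035],
    [255,4.4,-22,0,0,0,-0.035],
    [255,4.6,-24,0,0,0,-0.035],
    [255,4.6,-24,0,0,0,-0.035],
    [255,4.6,-24,4,0,0,-0.035],
    [255,4.6,-24,7,0,0,-0.035],
    [255,4.6,-24,8.5,0,0,-0.035],
    [255,4.6,-24,9.2,0,0,-0.035],
    [255,4.6,-24,9.2,0,0,-0.035],
    [255,4.6,-24,9.2,0,0,-0.035],
    [80,4.6,-24,9.2,0,0,-0.035],
    [80,4.6,-24,9.2,0,0,-0.035],
    [80,4.6,-24,9.2,0,0,-0.035],
    [80,4.6,-24,9.2,0,0,-0.035],
  ],
)

```text
t: 5.9
tcp_pos: [0.476, 0.3822, 0.0289]
tool_rot: [1.0, 0.017, 0.0, -0.0]
force: [0.3, -0.2, 0.6]
finger_gap: 0.689
```

Request:
drive_tool(
  increments=[
    [80,0,0,-3,0,0,0],
    [80,0,0,-6,0,0,0],
    [80,0,0,-10,0,0,0],
    [0,0,0,-10,0,0,0],
    [0,0,0,-10,0,0,0],
  ],
)

```text
t: 6.4
tcp_pos: [0.4763, 0.3823, 0.1296]
tool_rot: [1.0, 0.017, 0.001, -0.001]
force: [-0.8, -0.3, -0.6]
finger_gap: 0.988
```

Run:
```python
from h import *
T=manip.snapshot("top")
for r,c in boxes("top",T): print(np.round(r,3),np.round(c))
for c in ((.446,-.064,-.4),(.440,.0405,-6.7)): print(go(c[0],c[1],.13,c[2]))
```

```text
[ 0.44   0.04  60.666 41.124 -6.737] [230. 246.]
[ 0.445 -0.064 60.277 37.968 -0.391] [272. 244.]
[ 0.477  0.383 62.323 39.312  2.013] [ 92. 232.]
[ 0.536  0.043 61.185 40.681 14.845] [229. 208.]
[ 0.652 -0.401 52.328 32.273 21.74 ] [400. 163.]
[ 0.649 -0.059 61.402 41.287 10.144] [269. 164.]
[-4.481 44.448 -0.164  0.     0.     0.042]
[-4.717 33.984 -0.166  0.     0.     0.152]
```

Slot A is good: top view (0.477, 0.383) at 2°. Next is the box at (0.440, 0.0405), yaw −6.7°.

Request:
drive_tool(
  increments=[
    [0,-4.7,34,0,0,0,0.152],
    [0,-4.7,34,0,0,0,0.152],
    [0,-4.7,34,0,0,0,0.152],
    [0,-4.7,34,0,0,0,0.152],
    [0,-4.7,34,0,0,0,0.152],
    [0,-4.7,34,0,0,0,0.152],
    [0,-4.7,34,0,0,0,0.152],
    [0,-4.7,34,0,0,0,0.152],
    [0,-4.7,34,0,0,0,0.152],
    [0,-4.7,34,0,0,0,0.152],
    [0,-4.7,34,4,0,0,0.152],
    [0,-4.7,34,8,0,0,0.152],
    [0,-4.7,34,11,0,0,0.152],
    [0,-4.7,34,11,0,0,0.152],
    [255,-4.7,34,11,0,0,0.152],
    [255,-4.7,34,11,0,0,0.152],
    [255,-4.7,34,11,0,0,0.152],
    [255,-4.7,34,11,0,0,0.152],
    [255,-4.7,34,11,0,0,0.152],
    [255,-4.7,34,11,0,0,0.152],
  ],
)

```text
t: 8.45
tcp_pos: [0.4416, 0.0407, 0.02]
tool_rot: [0.998, -0.059, 0.002, 0.0]
force: [0.2, 3.3, 7.0]
finger_gap: 0.51
```

Request:
drive_tool(
  increments=[
    [255,0,0,0,0,0,0],
    [255,0,0,-2,0,0,0],
    [255,0,0,-4,0,0,0],
    [255,0,0,-7,0,0,0],
    [255,0,0,-10,0,0,0],
    [255,0,0,-10,0,0,0],
    [255,0,0,-10,0,0,0],
    [255,0,0,-10,0,0,0],
    [255,0,0,-10,0,0,0],
  ],
)

```text
t: 9.35
tcp_pos: [0.4397, 0.0406, 0.1174]
tool_rot: [0.998, -0.059, -0.001, -0.0]
force: [0.5, 0.1, -1.5]
finger_gap: 0.508
```

Run:
```python
from h import *
s=manip.sense();print(s["force"],s["finger_gap"])
print(go(.395,.379,.12,2),go(.506,-.239,.15,-3))
```

```text
[ 0.4695  0.0745 -1.4932] 0.5084093754061073
[ -8.404 -33.082  -0.236  -0.      0.002  -0.152] [ 9.852 26.991 -3.289 -0.     0.002 -0.065]
```

Empty (1.5 N), so it goes to slot C.

Request:
drive_tool(
  increments=[
    [255,-1.2,-4.7,0,0,0,-0.152],
    [255,-2.4,-9.4,0,0,0,-0.152],
    [255,-3.6,-14.1,0,0,0,-0.152],
    [255,-4.8,-18.8,0,0,0,-0.152],
    [255,-6,-23.5,0,0,0,-0.152],
    [255,-7.1,-28,0,0,0,-0.152],
    [255,-8,-31.5,0,0,0,-0.152],
    [255,-8.4,-33.1,0,0,0,-0.152],
    [255,-8.4,-33.1,0,0,0,-0.152],
    [255,-8.4,-33.1,4,0,0,-0.152],
    [255,-8.4,-33.1,7,0,0,-0.152],
    [255,-8.4,-33.1,8.4,0,0,-0.152],
    [255,-8.4,-33.1,9,0,0,-0.152],
    [255,-8.4,-33.1,9,0,0,-0.152],
    [255,-8.4,-33.1,9,0,0,-0.152],
    [80,-8.4,-33.1,9,0,0,-0.152],
    [80,-8.4,-33.1,9,0,0,-0.152],
    [80,-8.4,-33.1,9,0,0,-0.152],
    [80,-8.4,-33.1,9,0,0,-0.152],
  ],
)

```text
t: 11.25
tcp_pos: [0.3961, 0.3793, 0.0288]
tool_rot: [1.0, 0.017, 0.0, -0.0]
force: [-0.5, -0.1, -0.5]
finger_gap: 0.691
```

Request:
drive_tool(
  increments=[
    [80,0,0,-3,0,0,0],
    [80,0,0,-6,0,0,0],
    [80,0,0,-10,0,0,0],
    [0,0,0,-10,0,0,0],
    [0,0,0,-10,0,0,0],
  ],
)

```text
t: 11.75
tcp_pos: [0.3963, 0.3795, 0.1294]
tool_rot: [1.0, 0.017, 0.001, -0.001]
force: [0.9, 0.1, -0.2]
finger_gap: 0.987
```

Run:
```python
from h import *
T=manip.snapshot("top")
for r,c in boxes("top",T): print(np.round(r,3),np.round(c))
for c in ((.446,-.0645,-.4),(.536,.043,14.5),(.649,-.059,10.1)): print(go(c[0],c[1],.13,c[2]))
```

```text
[ 0.414  0.382 42.454 24.594 89.515] [ 92. 258.]
[ 0.446 -0.064 59.257 40.774 -2.971] [272. 243.]
[ 0.476  0.385 62.745 41.893  2.013] [ 92. 232.]
[ 0.537  0.043 60.993 40.681 14.845] [229. 208.]
[ 0.653 -0.4   51.289 30.926 18.965] [400. 163.]
[ 0.649 -0.06  61.402 41.558 10.144] [269. 164.]
[ 3.5   44.493 -0.167  0.     0.     0.042]
[12.87  34.064 -0.169  0.     0.    -0.218]
[23.807 44.652 -0.17   0.     0.    -0.141]
```

Request:
drive_tool(
  increments=[
    [0,12.9,34,0,0,0,-0.218],
    [0,12.9,34,0,0,0,-0.218],
    [0,12.9,34,0,0,0,-0.218],
    [0,12.9,34,0,0,0,-0.218],
    [0,12.9,34,0,0,0,-0.218],
    [0,12.9,34,0,0,0,-0.218],
    [0,12.9,34,0,0,0,-0.218],
    [0,12.9,34,0,0,0,-0.218],
    [0,12.9,34,0,0,0,-0.218],
    [0,12.9,34,0,0,0,-0.218],
    [0,12.9,34,4,0,0,-0.218],
    [0,12.9,34,8,0,0,-0.218],
    [0,12.9,34,10.9,0,0,-0.218],
    [0,12.9,34,10.9,0,0,-0.218],
    [255,12.9,34,10.9,0,0,-0.218],
    [255,12.9,34,10.9,0,0,-0.218],
    [255,12.9,34,10.9,0,0,-0.218],
    [255,12.9,34,10.9,0,0,-0.218],
    [255,12.9,34,10.9,0,0,-0.218],
    [255,12.9,34,10.9,0,0,-0.218],
  ],
)

```text
t: 13.8
tcp_pos: [0.5379, 0.0439, 0.0212]
tool_rot: [0.992, 0.126, 0.002, 0.0]
force: [0.0, 1.9, 7.3]
finger_gap: 0.507
```

Request:
drive_tool(
  increments=[
    [255,0,0,0,0,0,0],
    [255,0,0,-2,0,0,0],
    [255,0,0,-4,0,0,0],
    [255,0,0,-7,0,0,0],
    [255,0,0,-10,0,0,0],
    [255,0,0,-10,0,0,0],
    [255,0,0,-10,0,0,0],
    [255,0,0,-10,0,0,0],
    [255,0,0,-10,0,0,0],
  ],
)

```text
t: 14.7
tcp_pos: [0.5355, 0.0439, 0.1181]
tool_rot: [0.992, 0.126, -0.001, -0.0]
force: [-0.3, -0.5, -0.7]
finger_gap: 0.51
```

Run:
```python
from h import *
s=manip.sense();print(s["force"],s["finger_gap"])
print(go(.479,.280,.12,2),go(.506,-.239,.15,-3))
```

```text
[-0.289  -0.5242 -0.7012] 0.5098204171986025
[  0.432 -24.277  -0.168  -0.001   0.003   0.218] [-9.938 26.646 -3.195 -0.001  0.003  0.305]
```

Empty (0.7 N), so it goes to slot B.

Request:
drive_tool(
  increments=[
    [255,0.1,-4.8,0,0,0,0.1],
    [255,0.2,-9.6,0,0,0,0.218],
    [255,0.3,-14.4,0,0,0,0.218],
    [255,0.4,-19,0,0,0,0.218],
    [255,0.4,-22.5,0,0,0,0.218],
    [255,0.4,-24.3,0,0,0,0.218],
    [255,0.4,-24.3,0,0,0,0.218],
    [255,0.4,-24.3,0,0,0,0.218],
    [255,0.4,-24.3,4,0,0,0.218],
    [255,0.4,-24.3,7,0,0,0.218],
    [255,0.4,-24.3,8.4,0,0,0.218],
    [255,0.4,-24.3,9,0,0,0.218],
    [255,0.4,-24.3,9,0,0,0.218],
    [255,0.4,-24.3,9,0,0,0.218],
    [80,0.4,-24.3,9,0,0,0.218],
    [80,0.4,-24.3,9,0,0,0.218],
    [80,0.4,-24.3,9,0,0,0.218],
    [80,0.4,-24.3,9,0,0,0.218],
  ],
)

```text
t: 16.5
tcp_pos: [0.48, 0.2802, 0.0298]
tool_rot: [1.0, 0.017, 0.0, -0.0]
force: [-0.7, -0.3, 0.1]
finger_gap: 0.689
```

Request:
drive_tool(
  increments=[
    [80,0,0,-3,0,0,0],
    [80,0,0,-6,0,0,0],
    [80,0,0,-10,0,0,0],
    [0,0,0,-10,0,0,0],
    [0,0,0,-10,0,0,0],
  ],
)

```text
t: 17.0
tcp_pos: [0.4802, 0.2803, 0.1305]
tool_rot: [1.0, 0.017, 0.001, -0.0]
force: [-0.0, -0.0, -0.2]
finger_gap: 0.991
```

Run:
```python
from h import *
T=manip.snapshot("top")
for r,c in boxes("top",T): print(np.round(r,3),np.round(c))
for c in ((.446,-.0645,-1),(.649,-.059,10.1)): print(go(c[0],c[1],.13,c[2]))
```

```text
[ 0.462  0.282 39.837 24.918 89.605] [133. 238.]
[ 0.446 -0.066 57.785 40.484 -0.391] [272. 244.]
[ 0.652 -0.401 52.328 32.273 21.74 ] [400. 163.]
[ 0.649 -0.06  61.402 41.558 10.144] [269. 164.]
[-4.532 34.312 -0.066  0.     0.     0.052]
[15.775 34.472 -0.07   0.     0.    -0.141]
```

Next is the box at (0.446, −0.065).

Request:
drive_tool(
  increments=[
    [0,-4.5,34.3,0,0,0,0.045],
    [0,-4.5,34.3,0,0,0,0.045],
    [0,-4.5,34.3,0,0,0,0.045],
    [0,-4.5,34.3,0,0,0,0.045],
    [0,-4.5,34.3,0,0,0,0.045],
    [0,-4.5,34.3,0,0,0,0.045],
    [0,-4.5,34.3,0,0,0,0.045],
    [0,-4.5,34.3,0,0,0,0.045],
    [0,-4.5,34.3,0,0,0,0.045],
    [0,-4.5,34.3,4,0,0,0.045],
    [0,-4.5,34.3,8,0,0,0.045],
    [0,-4.5,34.3,11,0,0,0.045],
    [0,-4.5,34.3,11,0,0,0.045],
    [0,-4.5,34.3,11,0,0,0.045],
    [255,-4.5,34.3,11,0,0,0.045],
    [255,-4.5,34.3,11,0,0,0.045],
    [255,-4.5,34.3,11,0,0,0.045],
    [255,-4.5,34.3,11,0,0,0.045],
    [255,-4.5,34.3,11,0,0,0.045],
    [255,-4.5,34.3,11,0,0,0.045],
  ],
)

```text
t: 19.05
tcp_pos: [0.4478, -0.0647, 0.0209]
tool_rot: [1.0, -0.005, 0.002, 0.001]
force: [0.2, 0.4, 6.6]
finger_gap: 0.507
```

Request:
drive_tool(
  increments=[
    [255,0,0,0,0,0,0],
    [255,0,0,-2,0,0,0],
    [255,0,0,-4,0,0,0],
    [255,0,0,-7,0,0,0],
    [255,0,0,-10,0,0,0],
    [255,0,0,-10,0,0,0],
    [255,0,0,-10,0,0,0],
    [255,0,0,-10,0,0,0],
    [255,0,0,-10,0,0,0],
  ],
)

```text
t: 19.95
tcp_pos: [0.4456, -0.0639, 0.1181]
tool_rot: [1.0, -0.005, -0.002, -0.001]
force: [0.6, -1.1, -4.7]
finger_gap: 0.511
```

Run:
```python
from h import *
s=manip.sense();print(s["force"],s["finger_gap"])
print(go(.399,.279,.12,2),go(.506,-.239,.15,-3))
```

```text
[ 0.5746 -1.0825 -4.6638] 0.5110448285351747
[ -5.014 -34.242  -0.136  -0.001   0.003  -0.045] [ 6.214 17.44  -3.234 -0.001  0.003  0.042]
```

Full box found (4.7 N). Before placing it I check the bed and pedal in both views.

Run:
```python
from h import *
T=cv2.imread("pics/top0.png")[:,:,::-1];S=cv2.imread("pics/side0.png")[:,:,::-1]
m=cv2.inRange(hsv(S)[170:200,285:330],(18,40,90),(38,255,255)); ys,xs=np.nonzero(m)
pts=np.c_[xs+285,ys+170].astype(np.float32); r=cv2.minAreaRect(pts); print("side outline",r)
hull=cv2.convexHull(pts); M=cv2.moments(hull); b=(M["m10"]/M["m00"],M["m01"]/M["m00"])
m=cv2.inRange(hsv(T)[195:245,318:362],(18,60,90),(38,255,255)); ys,xs=np.nonzero(m)
pt=np.c_[xs+318,ys+195].astype(np.float32); h2=cv2.convexHull(pt); M=cv2.moments(h2); a=(M["m10"]/M["m00"],M["m01"]/M["m00"])
print(a,b,tri(a,b),onz("top",a,.03),rect("top",h2,.03))
q=np.array([onz("top",p,.03)[:2] for p in pt]); c=q.mean(0)
for s in(1,-1):
    e=q[(s*(q[:,1]-c[1])>.022)&(abs(q[:,0]-c[0])<.03)]; print("edge yaw",np.degrees(np.polyfit(e[:,0],e[:,1],1)[0]))
for px in((373,242),(405,242),(405,199),(389,242),(389,230)):
    print("pedal",px,onz("top",px,.053),onz("top",px,.062))
I=cv2.resize(S[135:205,230:350],None,fx=6,fy=6,interpolation=cv2.INTER_CUBIC); cv2.imwrite("pics/c3.png",I[:,:,::-1])
```

```text
side outline ((306.6309814453125, 182.01748657226562), (28.481277465820312, 11.894734382629395), 7.594643592834473)
(337.9540966106218, 219.90952762209767) (306.75552050473186, 182.10567823343848) (array([ 0.5046, -0.2382,  0.0315]), np.float64(0.0026140290351639875)) [ 0.506  -0.2384  0.03  ] (0.5062854290008545, -0.2383647859096527, 76.48764550685883, 57.61890113353729, -3.3935775756835938)
edge yaw -3.284797864951401
edge yaw -3.4024931235535374
pedal (373, 242) [ 0.4479 -0.3217  0.053 ] [ 0.4478 -0.3191  0.062 ]
pedal (405, 242) [ 0.4472 -0.4037  0.053 ] [ 0.4472 -0.4004  0.062 ]
pedal (405, 199) [ 0.5573 -0.4085  0.053 ] [ 0.5562 -0.405   0.062 ]
pedal (389, 242) [ 0.4475 -0.3627  0.053 ] [ 0.4475 -0.3597  0.062 ]
pedal (389, 230) [ 0.478  -0.3638  0.053 ] [ 0.4776 -0.3608  0.062 ]
```

View pics/c3.png

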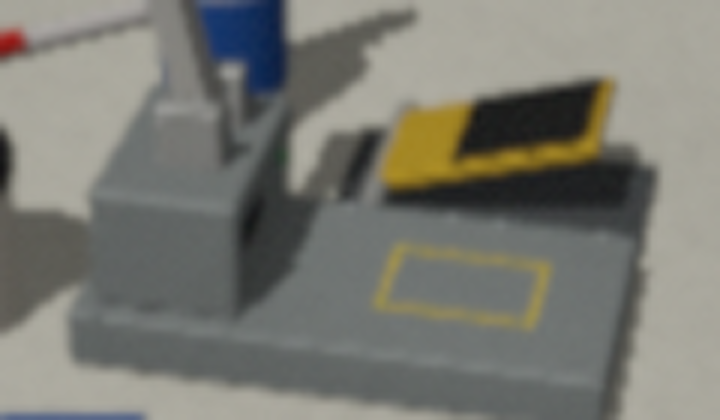

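The crop shows the outline's corners at about (400,245), (548,262), (535,325) and (380,305). That gives the bed at (0.505, −0.238, 0.0315) with yaw −3.3°. The pedal's front edge is free, with the tread at the front, and the pressing point is at about (0.478, −0.366).

Request:
drive_tool(
  increments=[
    [255,0,0,-3.2,0,0,0],
    [255,1.5,4.3,-3.2,0,0,0.045],
    [255,3,8.5,-3.2,0,0,0.045],
    [255,4.5,12.5,-3.2,0,0,0.045],
    [255,5.7,16,-3.2,0,0,0.045],
    [255,6.1,17.4,-3.2,0,0,0.045],
    [255,6.1,17.4,-3.2,0,0,0.045],
    [255,6.1,17.4,-3.2,0,0,0.045],
    [255,6.1,17.4,0.8,0,0,0.045],
    [255,6.1,17.4,3.8,0,0,0.045],
    [255,6.1,17.4,5,0,0,0.045],
    [255,6.1,17.4,5,0,0,0.045],
    [255,6.1,17.4,5,0,0,0.045],
  ],
)

```text
t: 21.25
tcp_pos: [0.5063, -0.2384, 0.0699]
tool_rot: [1.0, -0.027, 0.0, 0.0]
force: [-0.2, -0.3, -4.2]
finger_gap: 0.51
```

Run:
```python
from h import *
T=manip.snapshot("top");S=manip.snapshot("side")
print(manip.sense()["force"],go(.5055,-.238,.052,-3.3))
I=np.vstack([cv2.resize(T[180:280,300:420],None,fx=3,fy=3),cv2.resize(S[110:210,240:360],None,fx=3,fy=3)])
cv2.imwrite("pics/c4.png",I[:,:,::-1])
```

```text
[-0.0923  0.3147 -3.6197] [-0.153 -0.119  1.882  0.002 -0.003  0.003]
```

View pics/c4.png

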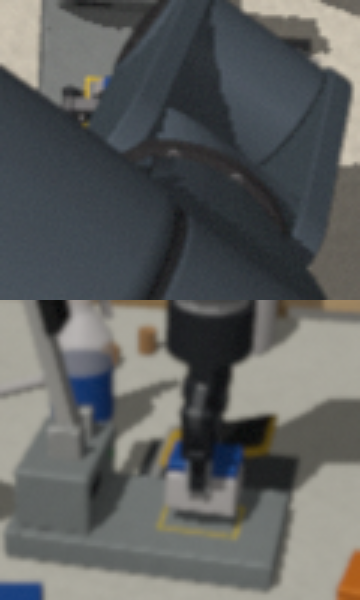

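The side crop shows the held box just above the outline and centred on it. Lower and release.

Request:
drive_tool(
  increments=[
    [255,-0.1,-0.1,1,0,0,0],
    [255,-0.1,-0.1,1.8,0,0,0],
    [255,-0.1,-0.1,1.85,0,0,0],
    [255,-0.1,-0.1,1.85,0,0,0],
    [100,-0.1,-0.1,1.85,0,0,0],
    [80,-0.1,-0.1,1.85,0,0,0],
    [80,-0.1,-0.1,1.85,0,0,0],
    [80,-0.1,-0.1,1.85,0,0,0],
    [80,-0.1,-0.1,-1,0,0,0],
    [80,-0.1,-0.1,-5,0,0,0],
    [80,-0.1,-0.1,-10,0,0,0],
    [80,-0.1,-0.1,-12,0,0,0],
    [80,-0.1,-0.1,-12,0,0,0],
  ],
)

```text
t: 22.65
tcp_pos: [0.507, -0.2393, 0.1933]
tool_rot: [1.0, -0.028, 0.004, 0.003]
force: [0.1, -0.1, 0.1]
finger_gap: 0.684
```

Request:
drive_tool(
  increments=[
    [80,-5,0,0,0,0,0],
    [80,-10,0,0,0,0,0],
    [160,-10,5,0,0,0,0],
    [255,-10,10,0,0,0,0],
    [255,-8,13,0,0,0,0],
    [255,-8,13,0,0,0,0],
    [255,-8,13,0,0,0,0],
  ],
)

```text
t: 23.35
tcp_pos: [0.4171, -0.3629, 0.1877]
tool_rot: [1.0, -0.028, -0.001, -0.001]
force: [-0.5, 1.5, -0.1]
finger_gap: -0.002
```

Run:
```python
from h import *
T=manip.snapshot("top");S=manip.snapshot("side")
for n,I in(("top",T),("side",S)):
  for r,c in boxes(n,I,.08): print(n,np.round(r,3),np.round(c))
print(go(.474,-.366,.09,-3.3),go(.474,-.366,.053,-3.3))
I=np.vstack([cv2.resize(T[180:280,300:420],None,fx=3,fy=3),cv2.resize(S[110:210,240:360],None,fx=3,fy=3)])
cv2.imwrite("pics/c5.png",I[:,:,::-1])
```

```text
top [ 0.396  0.395 61.683 43.461 22.274] [ 81. 266.]
top [ 0.475  0.372 60.867 40.639  2.013] [ 92. 232.]
top [ 0.48   0.272 61.29  40.823  1.655] [134. 230.]
top [ 0.503 -0.235 60.02  42.234 -1.621] [340. 220.]
top [ 0.644 -0.391 54.12  31.947 23.159] [401. 164.]
top [ 0.643 -0.059 59.564 40.314 10.144] [269. 164.]
side [ 0.396  0.414 61.183 32.951 22.168] [333. 412.]
side [ 0.475  0.301 61.128 44.245  1.977] [288. 335.]
side [ 0.634 -0.016 56.858 39.047  9.965] [241. 210.]
side [ 0.501 -0.233 65.345 56.434 -3.685] [308. 169.]
side [  0.634  -0.373 100.676  37.474 -79.962] [270. 142.]
side [  0.26   -0.475 105.679 100.84  -79.9  ] [396. 136.]
[ 5.752  0.184  9.793 -0.003  0.003  0.003] [ 5.762  0.195 13.493 -0.003  0.003  0.003]
```

View pics/c5.png

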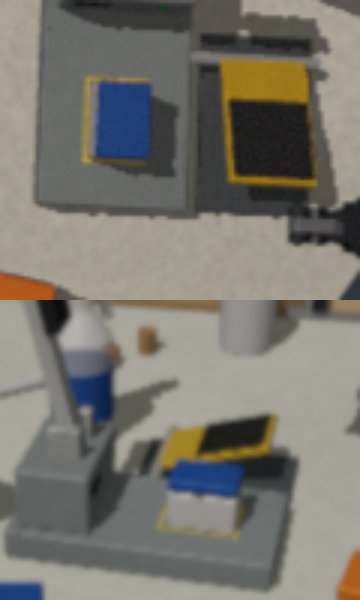

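The box sits on the outline, within about 4 mm of the middle. Meanwhile the box in slot C has been knocked to a yaw of about 22°, which I will mend later. Now the pedal.

Request:
drive_tool(
  increments=[
    [255,3,0.3,0,0,0,0],
    [255,6,0.3,0,0,0,0],
    [255,6,0.3,0,0,0,0],
    [255,6,0.3,4,0,0,0],
    [255,6,0.3,8,0,0,0],
    [255,6,0.3,11,0,0,0],
    [255,6,0.3,12.5,0,0,0],
    [255,6,0.3,13.5,0,0,0],
    [255,6,0.3,14.3,0,0,0],
    [255,6,0.3,15,0,0,0],
    [255,6,0.3,15.4,0,0,0],
    [255,6,0.3,15.7,0,0,0],
    [255,6,0.3,15.7,0,0,0],
  ],
)

```text
t: 24.75
tcp_pos: [0.4772, -0.3693, 0.0333]
tool_rot: [1.0, -0.027, -0.0, -0.0]
force: [-2.0, 1.1, 4.0]
finger_gap: -0.002
```

Request:
drive_tool(
  increments=[
    [255,0,0,0.2,0,0,0],
    [255,0,0,0.4,0,0,0],
    [255,0,0,0.4,0,0,0],
  ],
)

```text
t: 25.05
tcp_pos: [0.4771, -0.3693, 0.0292]
tool_rot: [1.0, -0.027, -0.0, -0.0]
force: [-3.9, 0.6, 6.1]
finger_gap: 0.003
```

Request:
drive_tool(
  increments=[
    [255,0,0,0.2,0,0,0],
    [255,0,0,0.3,0,0,0],
    [255,0,0,0.4,0,0,0],
    [255,0,0,0.4,0,0,0],
    [255,0,0,0.4,0,0,0],
  ],
)

```text
t: 25.55
tcp_pos: [0.477, -0.3694, 0.0277]
tool_rot: [1.0, -0.027, -0.0, 0.0]
force: [-6.9, 4.5, 20.5]
finger_gap: -0.004
```

It is at the hard stop (20 N). Hold, look, then release.

Request:
drive_tool(
  increments=[
    [255,0,0,0,0,0,0],
    [255,0,0,0,0,0,0],
    [255,0,0,0,0,0,0],
    [255,0,0,0,0,0,0],
    [255,0,0,0,0,0,0],
    [255,0,0,0,0,0,0],
    [255,0,0,0,0,0,0],
    [255,0,0,0,0,0,0],
    [255,0,0,0,0,0,0],
    [255,0,0,0,0,0,0],
  ],
)

```text
t: 26.55
tcp_pos: [0.477, -0.3694, 0.0277]
tool_rot: [1.0, -0.027, -0.0, 0.0]
force: [-7.0, 4.2, 21.0]
finger_gap: -0.002
```

Run:
```python
from h import *
S=manip.snapshot("side")
I=cv2.resize(S[100:210,230:370],None,fx=4,fy=4)
cv2.imwrite("pics/c6.png",I[:,:,::-1])
```

```text
(no output)
```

View pics/c6.png

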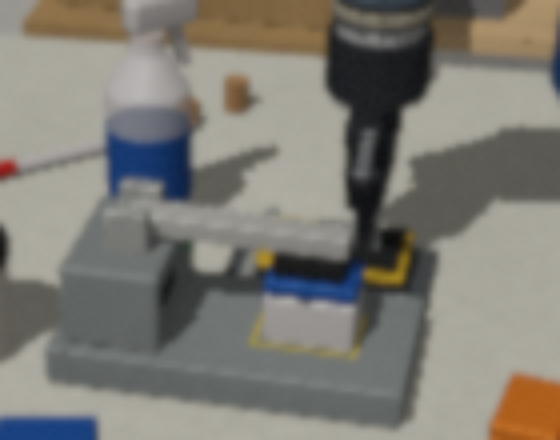

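The press arm is down with its pad on the box's lid, and the box is still on the outline. Go up and come around the front.

Request:
drive_tool(
  increments=[
    [255,0,0,-1,0,0,0],
    [255,0,0,-2,0,0,0],
    [255,0,0,-3.5,0,0,0],
    [255,0,0,-8,0,0,0],
    [255,0,0,-13,0,0,0],
    [255,0,0,-17,0,0,0],
    [0,-5,-2,-17,0,0,0],
    [0,-5,-7,-17,0,0,0],
    [0,-5,-12,-17,0,0,0],
    [0,-5,-13,-17,0,0,0],
    [0,-5,-13,-17,0,0,0],
  ],
)

```text
t: 27.7
tcp_pos: [0.4351, -0.2353, 0.1951]
tool_rot: [1.0, -0.026, 0.0, 0.0]
force: [-0.2, 0.0, 0.1]
finger_gap: 0.844
```

Run:
```python
from h import *
S=manip.snapshot("side");T=manip.snapshot("top")
for n,I in(("side",S),("top",T)):
  for r,c in boxes(n,I,.08): print(n,np.round(r,3),np.round(c))
print(go(.503,-.236,.14,-3),go(.503,-.236,.052,-3))
I=np.hstack([cv2.resize(S[100:210,230:350],None,fx=3,fy=3),cv2.resize(T[200:310,60:180],None,fx=3,fy=3)])
cv2.imwrite("pics/c7.png",I[:,:,::-1])
```

```text
side [ 0.397  0.409 65.412 30.321  9.754] [334. 408.]
side [ 0.475  0.301 61.128 44.245  1.977] [288. 335.]
side [ 0.634 -0.016 57.042 39.048  9.965] [241. 210.]
side [ 0.501 -0.233 64.548 56.434 -3.685] [308. 169.]
side [  0.634  -0.373 100.676  37.474 -79.962] [270. 142.]
top [ 0.396  0.394 61.799 43.239 21.722] [ 81. 266.]
top [ 0.475  0.372 61.082 40.948  3.406] [ 92. 233.]
top [ 0.48   0.272 61.202 40.823  1.655] [134. 230.]
top [ 0.503 -0.235 60.079 42.234 -1.621] [340. 220.]
top [ 0.645 -0.39  53.058 30.771 20.584] [400. 164.]
top [ 0.643 -0.058 59.564 40.052 10.144] [269. 164.]
[ 6.662 -0.605  5.518  0.002 -0.002 -0.002] [ 6.642 -0.625 14.317  0.002 -0.002 -0.002]
```

View pics/c7.png

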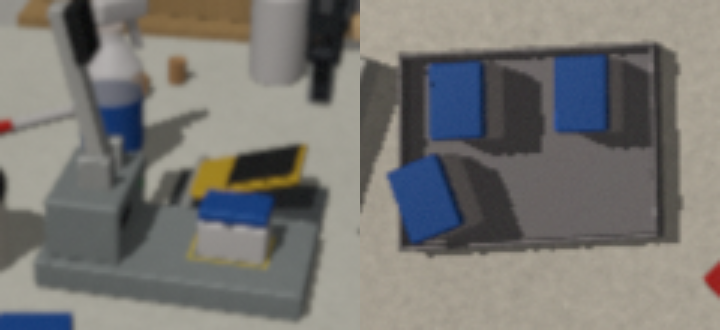

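The press arm and pedal are up again. In the tray crop the knocked box overhangs the left wall at (430,198). First the full box.

Request:
drive_tool(
  increments=[
    [0,3.5,-0.5,0,0,0,0],
    [0,6.7,-0.5,2,0,0,0],
    [0,6.7,-0.5,5.5,0,0,0],
    [0,6.7,-0.5,8,0,0,0],
    [0,6.7,-0.5,11,0,0,0],
    [0,6.7,-0.5,13,0,0,0],
    [0,6.7,-0.5,14.2,0,0,0],
    [0,6.7,-0.5,14.2,0,0,0],
    [0,6.7,-0.5,14.2,0,0,0],
    [255,6.7,-0.5,14.2,0,0,0],
    [255,6.7,-0.5,14.2,0,0,0],
    [255,6.7,-0.5,14.2,0,0,0],
    [255,6.7,-0.5,14.2,0,0,0],
    [255,6.7,-0.5,14.2,0,0,0],
    [255,6.7,-0.5,14.2,0,0,0],
    [255,6.7,-0.5,14.2,0,0,0],
  ],
)

```text
t: 29.4
tcp_pos: [0.5029, -0.2365, 0.0535]
tool_rot: [1.0, -0.027, 0.001, 0.001]
force: [-0.5, -1.0, 6.0]
finger_gap: 0.506
```

Request:
drive_tool(
  increments=[
    [255,0,0,-2,0,0,0],
    [255,0,0,-5,0,0,0],
    [255,0,0,-9,0,0,0],
    [255,0,0,-12,0,0,0],
    [255,0,0,-12,0,0,0],
    [255,-3,-4,-12,0,0,0],
    [255,-3,-8,-12,0,0,0],
    [255,-3,-8,-12,0,0,0],
    [255,-3,-8,-12,0,0,0],
  ],
)

```text
t: 30.3
tcp_pos: [0.4755, -0.1527, 0.1708]
tool_rot: [1.0, -0.027, -0.001, -0.001]
force: [1.6, -1.1, -3.9]
finger_gap: 0.508
```

Run:
```python
from h import *
T=cv2.imread("pics/top0.png")[:,:,::-1]
print(manip.sense()["force"],go(.655,.273,.17,0),go(.655,.273,.027,0))
```

```text
[ 1.5627 -1.0783 -3.913 ] [ 15.665 -43.465   0.094  -0.001   0.003  -0.053] [ 15.704 -43.448  14.394  -0.001   0.003  -0.053]
```

Request:
drive_tool(
  increments=[
    [255,1.6,-4.5,0,0,0,-0.05],
    [255,3.2,-9,0,0,0,-0.05],
    [255,4.8,-13.5,0,0,0,-0.05],
    [255,6.4,-18,0,0,0,-0.05],
    [255,8,-22.5,0,0,0,-0.05],
    [255,9.6,-27,0,0,0,-0.05],
    [255,11.2,-31.5,0,0,0,-0.05],
    [255,12.8,-36,0,0,0,-0.05],
    [255,14.3,-40,0,0,0,-0.05],
    [255,15.4,-42.7,0,0,0,-0.05],
    [255,15.7,-43.4,0,0,0,-0.05],
    [255,15.7,-43.4,0,0,0,-0.05],
    [255,15.7,-43.4,4.5,0,0,-0.05],
    [255,15.7,-43.4,9,0,0,-0.05],
    [255,15.7,-43.4,12,0,0,-0.05],
    [255,15.7,-43.4,13.5,0,0,-0.05],
    [255,15.7,-43.4,14.1,0,0,-0.05],
    [255,15.7,-43.4,14.1,0,0,-0.05],
    [255,15.7,-43.4,14.1,0,0,-0.05],
  ],
)

```text
t: 32.2
tcp_pos: [0.659, 0.2704, 0.0333]
tool_rot: [1.0, -0.003, 0.002, -0.0]
force: [0.7, 0.3, -3.9]
finger_gap: 0.507
```

Request:
drive_tool(
  increments=[
    [120,0,0,0,0,0,0],
    [80,0,0,0,0,0,0],
    [80,0,0,0,0,0,0],
    [80,0,0,0,0,0,0],
    [80,0,0,-3,0,0,0],
    [80,0,0,-7,0,0,0],
    [80,0,0,-12,0,0,0],
    [80,0,0,-15,0,0,0],
    [80,0,0,-15,0,0,0],
  ],
)

```text
t: 33.1
tcp_pos: [0.661, 0.2716, 0.1886]
tool_rot: [1.0, -0.002, 0.006, -0.002]
force: [0.0, 0.0, -0.2]
finger_gap: 0.687
```

Request:
drive_tool(
  increments=[
    [0,-5,3,0,0,0,0],
    [0,-10,7,0,0,0,0],
    [0,-13,12,0,0,0,0],
    [0,-14,16,0,0,0,0],
    [0,-14,16,0,0,0,0],
  ],
)

```text
t: 33.6
tcp_pos: [0.5126, 0.1087, 0.1805]
tool_rot: [1.0, -0.003, -0.002, 0.0]
force: [0.5, 0.3, 0.2]
finger_gap: 0.995
```

Run:
```python
from h import *
S=manip.snapshot("side");T=manip.snapshot("top")
for n,I in(("side",S),("top",T)):
  for r,c in boxes(n,I,.055): print(n,np.round(r,3),np.round(c))
print(go(.649,-.059,.13,10.1))
I=np.hstack([cv2.resize(S[280:420,130:370],None,fx=1.67,fy=2*1.17),cv2.resize(T[125:300,60:260],None,fx=1.87,fy=1.87)])
cv2.imwrite("pics/c8.png",I[:,:,::-1])
```

```text
side [ 0.395  0.396 68.436 31.726  9.766] [334. 408.]
side [ 0.478  0.284 63.957 46.342  1.977] [288. 334.]
side [ 0.643 -0.048 59.489 40.854  9.965] [241. 210.]
top [ 0.395  0.405 63.865 42.564 19.15 ] [ 81. 266.]
top [ 0.477  0.271 54.825 24.598  1.41 ] [137. 232.]
top [ 0.476  0.383 61.555 41.697  2.255] [ 92. 232.]
top [ 0.649 -0.4   55.511 33.898 23.159] [401. 164.]
top [ 0.648 -0.059 60.947 41.081 10.144] [269. 164.]
top [  0.673   0.264 121.796  72.489 -89.971] [142. 155.]
[13.631 16.701  5.042  0.     0.003 -0.185]Traceback (most recent call last):
  File "<stdin>", line 6, in <module>
    return _nx.concatenate(arrs, 1, dtype=dtype, casting=casting)
           ~~~~~~~~~~~~~~~^^^^^^^^^^^^^^^^^^^^^^^^^^^^^^^^^^^^^^^
ValueError: all the input array dimensions except for the concatenation axis must match exactly, but along dimension 0, the array at index 0 has size 328 and the array at index 1 has size 327
```

Run:
```python
from h import *
S=manip.snapshot("side");T=manip.snapshot("top")
I=np.hstack([cv2.resize(S[280:420,130:370],(440,330)),cv2.resize(T[125:300,60:260],(360,330))])
cv2.imwrite("pics/c8.png",I[:,:,::-1])
```

```text
(no output)
```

View pics/c8.png

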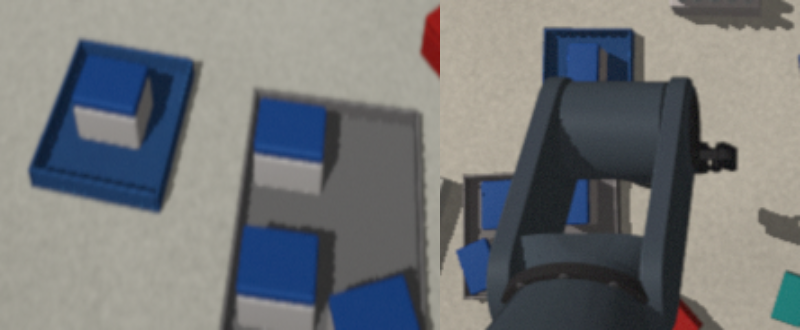

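The full box stands in the blue tray with clear margins. The knocked box at side crop (375,300) is turned, so I will regrasp it and set it straight.

Run:
```python
from h import *
print(go(.395,.404,.15,20),go(.395,.404,.028,20))
```

```text
[-12.348 -29.199   3.124  -0.     -0.     -0.355] [-12.349 -29.193  15.324  -0.     -0.     -0.355]
```

Request:
drive_tool(
  increments=[
    [60,-12.3,-29.2,3,0,0,-0.355],
    [60,-12.3,-29.2,3,0,0,-0.355],
    [60,-12.3,-29.2,3,0,0,-0.355],
    [60,-12.3,-29.2,3,0,0,-0.355],
    [60,-12.3,-29.2,3,0,0,-0.355],
    [60,-12.3,-29.2,3,0,0,-0.355],
    [60,-12.3,-29.2,3,0,0,-0.355],
    [60,-12.3,-29.2,3,0,0,-0.355],
    [60,-12.3,-29.2,3,0,0,-0.355],
    [60,-12.3,-29.2,7,0,0,-0.355],
    [60,-12.3,-29.2,11,0,0,-0.355],
    [60,-12.3,-29.2,14,0,0,-0.355],
    [60,-12.3,-29.2,15.2,0,0,-0.355],
    [60,-12.3,-29.2,15.2,0,0,-0.355],
    [255,-12.3,-29.2,15.2,0,0,-0.355],
    [255,-12.3,-29.2,15.2,0,0,-0.355],
    [255,-12.3,-29.2,15.2,0,0,-0.355],
    [255,-12.3,-29.2,15.2,0,0,-0.355],
    [255,-12.3,-29.2,15.2,0,0,-0.355],
  ],
)

```text
t: 35.7
tcp_pos: [0.3961, 0.4045, 0.031]
tool_rot: [0.985, 0.174, 0.002, -0.001]
force: [0.2, -0.9, 7.0]
finger_gap: 0.508
```

Request:
drive_tool(
  increments=[
    [255,0,0,-1,0,0,0],
    [255,0,0,-3,0,0,0],
    [255,0,0,-5,0,0,0],
    [255,0,0,-5,0,0,0],
    [255,0,0,-5,0,0,0],
  ],
)

```text
t: 36.2
tcp_pos: [0.3948, 0.404, 0.0797]
tool_rot: [0.985, 0.174, 0.0, -0.0]
force: [0.4, -0.8, -0.7]
finger_gap: 0.507
```

Run:
```python
from h import *
print(manip.sense()["force"],go(.395,.376,.075,2),go(.395,.376,.028,2))
```

```text
[ 0.4317 -0.8    -0.6811] [-0.944  2.633  0.47  -0.    -0.001  0.315] [-0.947  2.634  5.17  -0.    -0.001  0.315]
```

Request:
drive_tool(
  increments=[
    [255,-0.9,2.6,-1,0,0,0.14],
    [255,-0.9,2.6,-1,0,0,0.28],
    [255,-0.9,2.6,0,0,0,0.315],
    [255,-0.9,2.6,2,0,0,0.315],
    [255,-0.9,2.6,4,0,0,0.315],
    [255,-0.9,2.6,4.9,0,0,0.315],
    [255,-0.9,2.6,5,0,0,0.315],
    [255,-0.9,2.6,5,0,0,0.315],
    [255,-0.9,2.6,5,0,0,0.315],
    [80,-0.9,2.6,5,0,0,0.315],
    [80,-0.9,2.6,5,0,0,0.315],
    [80,-0.9,2.6,5,0,0,0.315],
    [80,-0.9,2.6,5,0,0,0.315],
    [80,-0.9,2.6,2,0,0,0.315],
    [80,-0.9,2.6,-2,0,0,0.315],
    [80,-0.9,2.6,-6,0,0,0.315],
    [0,-0.9,2.6,-6,0,0,0.315],
  ],
)

```text
t: 37.9
tcp_pos: [0.3985, 0.3785, 0.1443]
tool_rot: [1.0, 0.017, 0.005, -0.003]
force: [1.2, 0.6, -0.6]
finger_gap: 0.835
```

Run:
```python
from h import *
T=manip.snapshot("top")
for r,c in boxes("top",T): print(np.round(r,3),np.round(c))
print(go(.47,.2,.15,10.1),go(.649,-.059,.13,10.1))
```

```text
[ 0.392  0.378 62.03  39.121  1.998] [ 93. 266.]
[ 0.476  0.384 63.005 42.282  3.682] [ 92. 233.]
[ 0.481  0.282 63.03  39.74   1.425] [133. 230.]
[ 0.652 -0.401 52.328 32.273 21.74 ] [400. 163.]
[ 0.649 -0.059 61.402 41.287 10.144] [269. 164.]
[ 6.671 17.997 -0.818 -0.003 -0.006 -0.141] [23.643 44.514  1.191 -0.003 -0.006 -0.141]
```

Slot C is fixed. Next is the last box at (0.649, −0.059), yaw 10°.

Request:
drive_tool(
  increments=[
    [0,23.6,44.5,1,0,0,-0.141],
    [0,23.6,44.5,1,0,0,-0.141],
    [0,23.6,44.5,1,0,0,-0.141],
    [0,23.6,44.5,1,0,0,-0.141],
    [0,23.6,44.5,1,0,0,-0.141],
    [0,23.6,44.5,1,0,0,-0.141],
    [0,23.6,44.5,1,0,0,-0.141],
    [0,23.6,44.5,1,0,0,-0.141],
    [0,23.6,44.5,1,0,0,-0.141],
    [0,23.6,44.5,1,0,0,-0.141],
    [0,23.6,44.5,1,0,0,-0.141],
    [0,23.6,44.5,1,0,0,-0.141],
    [0,23.6,44.5,1,0,0,-0.141],
  ],
)

```text
t: 39.25
tcp_pos: [0.6448, -0.0589, 0.1278]
tool_rot: [0.996, 0.088, -0.002, -0.001]
force: [0.2, 0.4, 0.1]
finger_gap: 0.994
```

Run:
```python
from h import *
print(go(.649,-.06,.021,10.1))
```

```text
[ 0.431  0.211 10.676 -0.002  0.004 -0.   ]
```

Request:
drive_tool(
  increments=[
    [0,0.3,0.1,4,0,0,0],
    [0,0.3,0.1,8,0,0,0],
    [0,0.3,0.1,10.7,0,0,0],
    [0,0.3,0.1,10.7,0,0,0],
    [255,0.3,0.1,10.7,0,0,0],
    [255,0.3,0.1,10.7,0,0,0],
    [255,0.3,0.1,10.7,0,0,0],
    [255,0.3,0.1,10.7,0,0,0],
    [255,0.3,0.1,10.7,0,0,0],
    [255,0.3,0.1,10.7,0,0,0],
    [255,0.3,0.1,8,0,0,0],
    [255,0.3,0.1,4,0,0,0],
    [255,0.3,0.1,0,0,0,0],
    [255,0.3,0.1,0,0,0,0],
    [255,0.3,0.1,0,0,0,0],
    [255,0.3,0.1,0,0,0,0],
  ],
)

```text
t: 40.85
tcp_pos: [0.6484, -0.0603, 0.128]
tool_rot: [0.996, 0.088, -0.002, -0.001]
force: [0.6, 0.1, -2.1]
finger_gap: 0.502
```

Run:
```python
from h import *
s=manip.sense();print(s["force"],s["finger_gap"],go(.399,.279,.12,2))
```

```text
[ 0.6197  0.1256 -2.086 ] 0.5021997490207936 [-18.625 -37.769   0.907  -0.001   0.003   0.141]
```

Request:
drive_tool(
  increments=[
    [255,-2,-4,0,0,0,0.07],
    [255,-4,-8,0,0,0,0.14],
    [255,-6,-12.2,0,0,0,0.14],
    [255,-8,-16.2,0,0,0,0.14],
    [255,-10,-20.3,0,0,0,0.14],
    [255,-12,-24.3,0,0,0,0.14],
    [255,-14,-28.4,0,0,0,0.14],
    [255,-16,-32.4,0,0,0,0.14],
    [255,-17.8,-36,0,0,0,0.14],
    [255,-18.6,-37.8,0,0,0,0.14],
    [255,-18.6,-37.8,0,0,0,0.14],
    [255,-18.6,-37.8,0,0,0,0.14],
    [255,-18.6,-37.8,0,0,0,0.14],
  ],
)

```text
t: 42.15
tcp_pos: [0.401, 0.2783, 0.1286]
tool_rot: [1.0, 0.017, -0.0, 0.0]
force: [-0.8, 0.1, -1.2]
finger_gap: 0.505
```

Run:
```python
from h import *
s=manip.sense();print(s["force"],s["finger_gap"],go(.399,.279,.029,2))
```

```text
[-0.7517  0.0803 -1.1584] 0.5052342864237962 [-0.188 -0.085  9.965  0.001  0.001 -0.   ]
```

Empty (1.2 N), as expected. Place it in slot D.

Request:
drive_tool(
  increments=[
    [255,-0.2,0,4,0,0,0],
    [255,-0.2,0,7.5,0,0,0],
    [255,-0.2,0,9.3,0,0,0],
    [255,-0.2,0,10,0,0,0],
    [255,-0.2,0,10,0,0,0],
    [255,-0.2,0,10,0,0,0],
    [80,-0.2,0,10,0,0,0],
    [80,-0.2,0,10,0,0,0],
    [80,-0.2,0,10,0,0,0],
    [80,-0.2,0,7,0,0,0],
    [80,-0.2,0,3,0,0,0],
    [80,-0.2,0,-2,0,0,0],
    [80,-0.2,0,-7,0,0,0],
    [80,-0.2,5,-7,0,0,0],
    [80,-0.2,10,-7,0,0,0],
    [80,-0.2,15,-7,0,0,0],
    [80,-0.2,20,-7,0,0,0],
    [80,0,25,-7,0,0,0],
    [80,0,25,-7,0,0,0],
  ],
)

```text
t: 44.05
tcp_pos: [0.4112, 0.0235, 0.1998]
tool_rot: [1.0, 0.013, 0.001, 0.001]
force: [0.8, -0.2, -0.3]
finger_gap: 0.69
```

Run:
```python
from h import *
T=manip.snapshot("top");S=manip.snapshot("side")
for n,I in(("top",T),("side",S)):
  for r,c in boxes(n,I,.055): print(n,np.round(r,3),np.round(c))
I=np.hstack([cv2.resize(S[100:420],(448,352)),cv2.resize(T[100:300,60:260],(352,352))])
cv2.imwrite("pics/c9.png",I[:,:,::-1])
```

```text
top [ 0.393  0.375 61.717 41.363  1.984] [ 94. 266.]
top [ 0.399  0.279 61.477 39.213  1.425] [133. 264.]
top [ 0.476  0.383 62.331 41.684  2.013] [ 92. 232.]
top [ 0.481  0.28  62.775 41.861  1.655] [134. 230.]
top [ 0.65  -0.4   54.422 31.563 20.584] [400. 164.]
side [ 0.396  0.282 63.022 46.228  2.141] [337. 341.]
side [ 0.478  0.284 63.957 46.342  1.977] [288. 334.]
side [  0.643  -0.422 105.336  39.208 -79.962] [270. 142.]
```

View pics/c9.png

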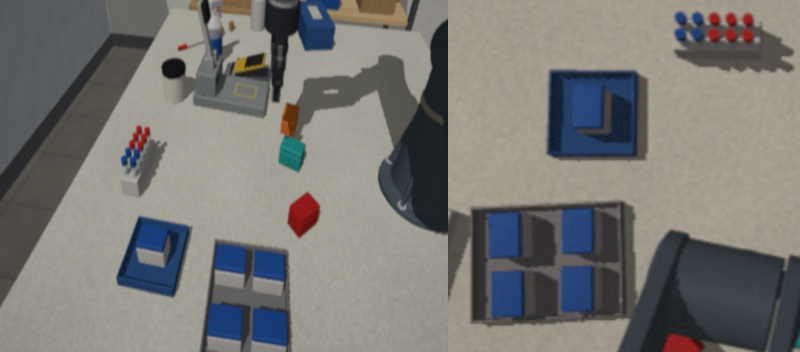

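All five boxes are placed, the pedal is up and the gripper is clear. Handing in.

```bash
python3 -c "
from station import manip
print(manip.sign_off())"
```

```text
the job is handed in; nothing more can be done
None
```

I finished the task and handed it in at about 44 s of the 210 s allowed; no verdict was reported.

- **Weighing:** I lifted all five boxes. The one at (0.446, −0.065) was the full one, at about 4.2 N over several readings; the others read 0.7 to 1.5 N. The last empty box first read 2.1 N, then 1.2 N on a second reading.
- **Sealing:** I set the full box on the outline, about 4 mm from its middle and about 2° off by the top view. I pressed the pedal to its hard stop (about 21 N, pressing point at 28 mm) and held it for over a second. A picture showed the press pad closed on the lid. After release, the arm and pedal came up again.
- **Trays:** The full box went to the blue tray and the four empties to the four places of the grey tray.
- **Knocked box:** An empty box already in the grey tray was knocked about 20° askew mid-run. I regrasped it and set it straight.

**Last checks:**
- The final top view shows the four lids at about (0.476, 0.383), (0.393, 0.375), (0.481, 0.280) and (0.399, 0.279), each turned about 2° like the tray.
- The full box stands flat inside the blue tray. I judged that by eye, because blue lid on blue tray gave no separate measurement.
- The pedal is up and the gripper is free at 0.2 m height. The jar and rack looked undisturbed by eye, and the bottle still measured in its starting place.
- **Disagreement:** the lids measured 44 to 47 mm high from two views, against the 50 mm given. I put that down to the lids' blue sides showing in the side view.

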